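# Tighten the mould clamp with the flipped hex key

### The arm

A 6-joint arm with a two-finger parallel gripper is mounted at the origin on the work surface. World frame = base frame: x ahead of the robot, y to its left, z up, the work surface at z = 0. Lengths are in m, angles in rad, forces in N, time in s.
With the tool pointing down it reaches from about 0.325 to 0.775 m from the base axis. Payload 9.3 kg.
Tool frame: the origin (TCP) lies midway between the tips of the shut fingers; the grasp point (between the pads) lies 19 mm behind it; z points along the fingers, y is the line along which they close (so a half turn about z gives the same grasp; the last joint's range is limited). The gripper opens to 85 mm and grips with 20 to 120 N. Pads are 22 mm wide; open, the fingers measure 114 mm over their backs; the gripper's body (76 mm by 85 mm) begins 54 mm behind the grasp point. The pads swing forward as they close: fully open they stand 13 mm farther back than shut.
Start: joints at [1.147, 0.259, 0.021, 1.334, 0, 1.418], TCP at [0.147, 0.53, 0.231] pointing down, gripper open.
Joint ranges: [-3.04, 3.04], [-0.91, 1.82], [-1.04, 1.36], [-1.92, 1.95], [-1.52, 1.45], [-3.14, 3.14]. Speed limits (rad/s): [2.22, 2.22, 2.79, 3.14, 3.14, 3.14].

### API

Orientations are given as a unit quaternion [x, y, z, w].
In Python, from station import arm gives the robot as it stands.
- The arm moves only by the tool step_arm, never from a script. Its argument "targets" is text: rows parted by semicolons, each of 6 numbers parted by spaces: the shift along the tool's x, y, z in units of 40 mm (1.0 is 40 mm), then the turn, a rotation vector about the tool's x, y, z in units of 5 degrees (1.0 is 5 degrees). In form: dx dy dz rx ry rz; .... A call has 1 to 8 rows; each row is the pose to reach, as a shift and turn from the pose commanded when the call began, along the tool's axes at that moment; what a row does not reach only later rows make up. A row lasts 1/12 s, in which the tool goes at most 41.7 mm and 7.16 degrees, less where a joint would pass 70% of its speed; a pose out of reach is approached as far as the arm can. A call with a gripper value outside its range is refused whole. "gripper" is the finger opening in mm, from 0 to 85.4, set as the call begins (left out, the last holds). The fingers move at their own pace and stop on an object; the grip force is fixed at half the most. Time passes only in rows, so rows that repeat a pose let the fingers close. It gives the time, the measured TCP pose, the force, the opening and the grip force at its end, in the units of the state.
- arm.get_obs(): the state, without advancing time (a new reading comes with each control period).
- arm.capture(name): name is "scene" or "side" or "wrist"; returns a dict with "img" (400x640x3 uint8, blue, green, red), "fx", "fy", "cx", "cy" (pixels), "R" (3x3) and "t" (3): a world point X has camera coordinates R X + t. Camera axes: x right, y down, z forward; pixel columns grow to the right and rows downward; lengths in m; the calibration is good to about 2 mm. The wrist camera is an equidistant fisheye: a pixel r from the principal point sees the ray r / f radians off the axis. A picture is of the moment at which its call begins. There is no depth.
- arm.job_done(): hands the job in; it is judged then, once.
The state is a dict: "clock": time; "joints": joint angles; "joint_velocities": joint speeds; "tau": joint torques, N m; "ee_pos": TCP position; "eef_rot": TCP orientation; "wrist_force": force on the tool from outside, world axes, zero at the start; "torque": the same for the moment, N m; "finger_gap": opening from 0.0 (shut) to 1.0 (fully open); "grasp_force": force on a finger pad.
Only numpy, scipy, OpenCV 4.12 (cv2) and the standard library are available. Lean on these libraries where they do the work, as an engineer would, in place of code of your own. Each camera call takes 0.05 s, during which the arm holds its last target. There are 200 camera calls.

### The job

Tighten the wax-mould clamp: take the blue-sleeved hex key out of its wooden stand, flip it so that its short arm points down and push that short end fully into the socket of the clamp bolt. Then use the level long arm as the lever to turn the stiff bolt clockwise (seen from above) by about an eighth of a turn (45 degrees), and let go, leaving the key standing in the bolt. Leave the red key in the stand and do not knock over or shift the jar and the wax block.

Things in the scene. Friction and masses are not known exactly. Their poses are not given: they have to be found in the camera images.
- key_grip (a point): Middle of the blue sleeve on the long arm's axis, the place to grasp. Sleeve 21 mm square, 95 mm long. Key axes: long arm along x (corner of the L 85 mm towards +x, free end 85 mm towards -x); the short arm leaves the corner towards -z. y is level and square to the plane of the L: close the fingers along it.
- key: The blue-sleeved L-shaped steel hex key, 0.28 to 0.5 kg, 17 mm across flats; origin at the corner of the L, where the arms' axes meet. Long arm 170 mm along -x, short arm 72 mm along -z. To flip it, turn it 60 degrees about its y: the long arm's free end rises towards the robot till the arm is level and the short arm points straight down (key z up).
- key_tip (a point): End of the key's short arm, on its axis: from the grasp point 85 mm along key +x and 72 mm along key -z. A slightly rounded 17 mm hexagon with two corners along key +x and -x; this end goes into the bolt. Same axes as the key.
- stand: Wooden key stand, fixed, base 160 x 200 mm; origin under the base, z up. Two slanted holes 100 mm apart along its y (either may hold the blue key). A key's long arm sits 55 mm deep, loose by 1 to 4 mm, leaning 30 degrees from vertical towards stand +x (away from the robot), corner uppermost, short arm hanging on the far side. Draw a key out along key +x by over 60 mm.
- bolt_mouth (a point): Centre of the open top of the clamp bolt, a dark round head 52 mm wide, 42 mm tall, about 91 mm above the table; z up, axes turn with the bolt. An 18 mm deep funnel, 36 mm wide at the top, leads to a hexagon socket 18 mm across flats, 20 mm deep: floor 38 mm below the mouth. The key's long arm (key -x) goes along bolt -x (yellow tick on the rim) or any 60 degrees from it, within 10 degrees.
- clamp: Mould clamp, fixed: base plate 150 x 150 mm, bridge 70 x 140 mm with its top 44 mm above the table, low nuts at the bridge ends to 52 mm, bolt upright in the middle; origin under the base plate, -x side roughly towards the robot. The bolt floats: it gives 7 mm sideways against a soft spring, so the funnel centres it on a key coming down within about 6 mm.
- bolt (a joint): Turn of the clamp bolt, rad: 0 at the start, growing clockwise seen from above (a long arm pointing to the robot swings to +y, the robot's left); range to 1.6. Stiff: 0.45 N m of friction, about 5.5 N at the sleeve; it stays where left. Swing the lever about 15 degrees (12 to 20) farther than the bolt is to turn, to take up play and float.
- redkey_grip (a point): Bystander: middle of the red sleeve (17 mm square) of a thinner hex key (13 mm) in the other hole of the stand, same posture and axes, its top about 180 mm above the table (lift the blue key clear of it). Leave it there.
- jar: Bystander: loose amber jar with white cap, 56 mm diameter, 70 mm tall; origin at the centre of its underside.
- wax: Bystander: loose green block of carving wax, 70 x 45 x 30 mm; origin at the centre of its underside.
There are look-alikes about, which are no part of the job. What is shaped like the key but green is not meant.

How it is judged:
On the way, in this order (a step that is already met when the one before it is completed fails the run):
1. the key's short end is down in the socket, the bolt not yet turned (horizontal distance between key_tip and bolt_mouth below 0.012 m and z of key_tip in the frame of bolt_mouth below -0.028 m and angle between key_tip's own z axis and vertical below 0.35 rad and value of joint bolt below 0.25 rad), for 0.1 s.
2. the bolt is turned clockwise with the key seated (horizontal distance between key_tip and bolt_mouth below 0.012 m and z of key_tip in the frame of bolt_mouth below -0.028 m and angle between key_tip's own z axis and vertical below 0.35 rad and value of joint bolt between 0.42 and 1.15 rad), for 0.2 s.
At the end, for the whole second after the job is handed in: The bolt stands 24 to 66 degrees clockwise of its start (0.42 to 1.15 rad); the blue key is left at rest in it, short end at least 28 mm below the mouth and within 12 mm of its axis, key z within 20 degrees of vertical (all of step 2 and linear speed of key below 0.03 m/s); the robot touches nothing.
It fails at once if the red key is shifted by more than 30 mm (distance of redkey_grip from where it was at the start of the episode above 0.03 m).
It fails at once if the jar is shifted by more than 30 mm or tipped (distance of jar from where it was at the start of the episode above 0.03 m or angle between jar's own z axis and vertical above 0.5 rad).
It fails at once if the wax block is shifted by more than 30 mm (distance of wax from where it was at the start of the episode above 0.03 m).
It also fails if it takes over 45 s, if anything falls off the work surface, if the arm or the gripper's body presses on something with over 40 N, if the wrist force passes 120 N, or if a joint passes its speed limit or range.

## Working session

There is one attempt and no reset: what is moved stays moved. The work goes in short steps, Python scripts to look and compute and a tool call to move; the robot and the scene stay as the last step left them, time stands still between calls to the robot, and variables do not carry over. Pictures are saved under pics/ and viewed, at most 10 in all, crops included, and the job is handed in when it is done.

Besides the shell and the picture viewer there is one more tool, called after ">>>" as name(argument=value, ...) on one line, values as JSON. step_arm: Moves the arm, as the interface text tells. Its arguments: {"type":"object","properties":{"targets":{"type":"string"},"gripper":{"type":"number"}},"required":["targets"]}

```bash
ls; mkdir -p pics; python3 - <<'E'
from station import arm
import cv2,numpy as np,pickle
d={}
for n in("scene","side","wrist"):
    c=arm.capture(n);d[n]=c;cv2.imwrite(f"pics/{n}0.png",c["img"])
    print(n,c["fx"],c["fy"],c["cx"],c["cy"],(-np.array(c["R"]).T@c["t"]).round(3))
pickle.dump(d,open("cap0.pkl","wb"))
o=arm.get_obs();print(o)
E
```

```text
pics
scene 382.586005404267 382.586005404267 321.35014104781754 196.5351709170567 [1.265 0.29  0.741]
side 429.79851683760063 429.79851683760063 319.8819050090979 193.70295004299103 [ 0.131 -0.576  1.059]
wrist 309.70691628693146 309.70691628693146 318.87673284605944 201.83455494231254 [0.068 0.552 0.372]
{'clock': 0.15, 'joints': array([ 1.14739636e+00,  2.59025277e-01,  2.09752813e-02,  1.33370109e+00,
       -1.02543000e-05,  1.41818764e+00]), 'joint_velocities': array([ 0.00056429, -0.00239805,  0.00222268,  0.00042332,  0.00103213,
       -0.00013874]), 'tau': array([ 2.71818244e-03, -5.55968499e+01,  3.44662464e+01,  1.12536558e-02,
       -1.87515725e-04,  1.19207334e-05]), 'ee_pos': array([0.14705039, 0.52976942, 0.2308409 ]), 'eef_rot': array([ 1.34982321e-01,  9.90847892e-01, -4.59171707e-04, -1.30677948e-04]), 'wrist_force': array([-0.65542403,  0.73525014, -0.41654253]), 'torque': array([-0.0230823 , -0.01214961, -0.02873383]), 'grasp_force': 0.0, 'finger_gap': 0.9965454267828876}
```

View pics/scene0.png

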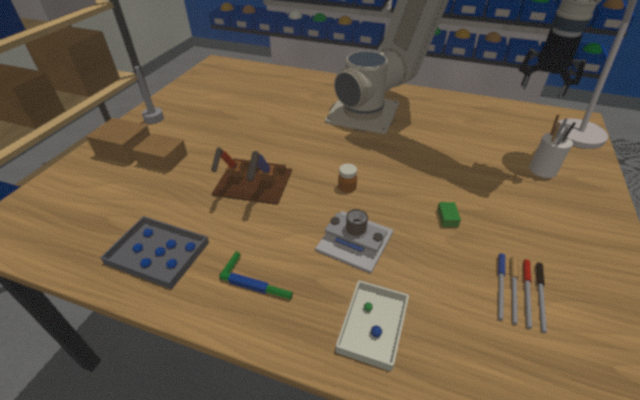

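View pics/side0.png

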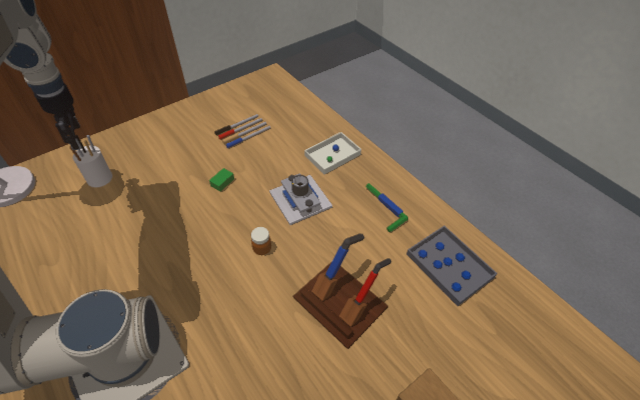

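The scene view shows the stand at (253,180) with the blue key at about (260,165), red at (228,160), the bolt at (357,222), the jar at (347,178) and wax at (449,215). In the side view, the blue sleeve is at (337,262), red at (370,285) and the bolt at (300,184). I'll crop in closer on both.

```bash
python3 - <<'E'
import cv2,numpy as np,pickle
d=pickle.load(open("cap0.pkl","rb"))
a=d["scene"]["img"][140:280,205:405]; b=d["side"]["img"][165:345,255:415]
A=cv2.resize(a,None,fx=4,fy=4,interpolation=cv2.INTER_CUBIC)
B=cv2.resize(b,None,fx=3.3,fy=3.3,interpolation=cv2.INTER_CUBIC)
cv2.imwrite("pics/cA.png",A);cv2.imwrite("pics/cB.png",B);print(A.shape,B.shape)
for n,roi in(("scene",(140,280,205,405)),("side",(165,345,255,415))):
    y0,y1,x0,x1=roi
    h=cv2.cvtColor(d[n]["img"],cv2.COLOR_BGR2HSV)[y0:y1,x0:x1]
    for nm,lo,hi in(("blue",(105,90,40),(130,255,255)),("red",(0,150,60),(6,255,255)),("yel",(22,120,120),(35,255,255))):
        m=cv2.inRange(h,lo,hi);k,_,st,ce=cv2.connectedComponentsWithStats(m)
        print(n,nm,[(st[i].tolist(),(ce[i]+[x0,y0]).round(1).tolist()) for i in range(1,k) if st[i,4]>(3 if nm=="yel" else 25)])
E
```

```text
(560, 800, 3) (594, 528, 3)
scene blue [([131, 98, 27, 12, 76], [349.1, 244.1]), ([24, 133, 25, 7, 93], [238.0, 277.2])]
scene red []
scene yel []
side blue [([28, 25, 13, 17, 66], [288.8, 198.3]), ([124, 29, 24, 23, 189], [389.8, 204.3]), ([71, 81, 22, 32, 271], [336.0, 262.4])]
side red [([101, 106, 22, 32, 247], [365.7, 287.0])]
side yel []
```

View pics/cA.png

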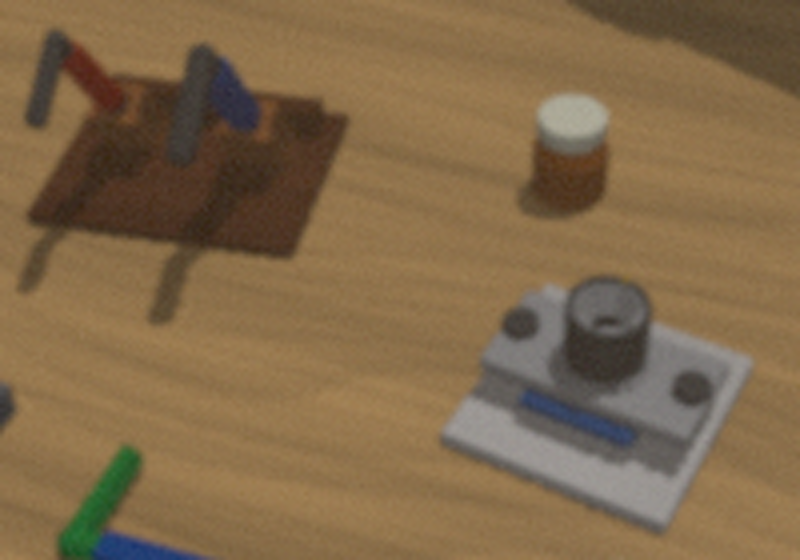

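View pics/cB.png

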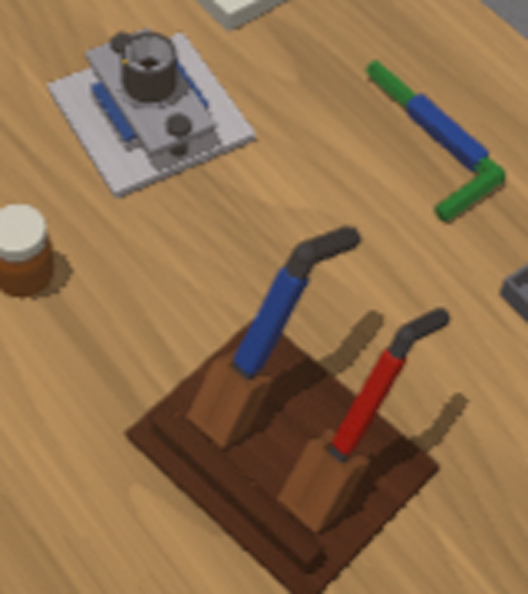

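The crops show:
- **Blue key:** corner at scene (255.5,152.5) and side (346,243), tip at scene (250.5,179) and side (361,237).
- **Bolt mouth:** scene (357,216), side (300.5,182.6), with the yellow tick at side (293,184).

Next I'll triangulate these.

```bash
cat >h.py <<'E'
import numpy as np,pickle,cv2
from scipy.spatial.transform import Rotation as Ro
def ray(c,p):
    R=np.array(c["R"]);t=np.array(c["t"]);o=-R.T@t
    v=np.array([(p[0]-c["cx"])/c["fx"],(p[1]-c["cy"])/c["fy"]])
    r=np.hypot(*v)
    if c.get("fish"):
        w=np.r_[v/max(r,1e-9)*np.sin(r),np.cos(r)]
    else: w=np.r_[v,1]
    w=R.T@w; return o,w/np.linalg.norm(w)
def onz(c,p,z):
    o,w=ray(c,p); return o+w*(z-o[2])/w[2]
def tri(c1,p1,c2,p2):
    o1,w1=ray(c1,p1);o2,w2=ray(c2,p2)
    s=np.linalg.lstsq(np.c_[w1,-w2],o2-o1,rcond=None)[0]
    a=o1+s[0]*w1;b=o2+s[1]*w2
    return (a+b)/2,np.linalg.norm(a-b)
E
python3 - <<'E'
from h import *
np.set_printoptions(precision=4,suppress=True)
d=pickle.load(open("cap0.pkl","rb"));S,D=d["scene"],d["side"]
A=lambda x,y:(x/4+205,y/4+140)
B=lambda x,y:(x/3.3+255,y/3.3+165)
for n,a,b in(("corner",(203,52),(300,260)),("tip",(182,155),(350,238)),("mouth",(609,302),(150,57)),("redcorner",(57,40),(402,338)),("redtip",(38,120),(440,318)),("sleevelow",(246,125),(246,365)),("cap",(572,122),(20,226))):
    print(n,*tri(S,A(*a),D,B(*b)))
print("stand S",[onz(S,A(*p),.01)[:2] for p in((30,217),(290,255),(347,115))])
print("stand D",[onz(D,B(*p),.01)[:2] for p in((128,433),(437,467),(258,322))])
print("mouth onz",onz(S,A(609,302),.091),onz(D,B(150,57),.091),"tick",onz(D,B(126,62),.091))
print("clamp S",[onz(S,A(*p),.01)[:2] for p in((442,437),(662,527),(750,360),(548,287))])
print("clamp D",[onz(D,B(*p),.01)[:2] for p in((48,87),(118,193),(255,135))])
print("sleeve side ax",ray(D,(336,262.4)))
E
```

```text
corner [ 0.5618 -0.144   0.1588] 0.0006413010771181141
tip [ 0.6236 -0.1335  0.1232] 0.003210664754587712
mouth [0.6263 0.1482 0.0875] 0.006025074401963123
redcorner [ 0.5794 -0.241   0.1573] 0.000691276314041625
redtip [ 0.628  -0.2336  0.1286] 0.0020034827466201637
sleevelow [ 0.511  -0.1483  0.0596] 2.5167108497251065e-05
cap [0.4369 0.0711 0.0643] 0.00184419846076023
stand S [array([ 0.6034, -0.2799]), array([ 0.5774, -0.0879]), array([ 0.419, -0.112])]
stand D [array([ 0.4151, -0.119 ]), array([ 0.5953, -0.2904]), array([ 0.5638, -0.1004])]
mouth onz [0.6273 0.1511 0.091 ] [0.6255 0.1424 0.091 ] tick [0.6043 0.1504 0.091 ]
clamp S [array([0.6954, 0.0686]), array([0.716 , 0.2132]), array([0.5684, 0.2341]), array([0.5478, 0.0908])]
clamp D [array([0.564 , 0.2294]), array([0.5457, 0.0835]), array([0.6892, 0.0624])]
sleeve side ax (array([ 0.1313, -0.5762,  1.0587]), array([ 0.3568,  0.3831, -0.852 ]))
```

Those positions agree with the stated sizes. I'll start moving and stop over the clamp for a wrist view on the way.

>>> step_arm(targets="-6.7 -3.05 -1.25 0 0 0;-6.7 -3.05 -1.25 0 0 0;-6.7 -3.05 -1.25 0 0 0;-6.7 -3.05 -1.25 0 0 0;-6.7 -3.05 -1.25 0 0 0;-6.7 -3.05 -1.25 0 0 0;-6.7 -3.05 -1.25 0 0 0;-6.7 -3.05 -1.25 0 0 0", gripper=85)

```text
clock: 0.82
ee_pos: [0.3768, 0.3375, 0.2819]
eef_rot: [0.137, 0.991, -0.0, 0.001]
wrist_force: [-0.3, 0.2, 0.0]
finger_gap: 0.992
grasp_force: 0.0
```

>>> step_arm(targets="-6.7 -3.05 0 0 0 0;-6.7 -3.05 0 0 0 0;-6.7 -3.05 0 0 0 0;-6.7 -3.05 0 0 0 0;-6.7 -3.05 0 0 0 0;-6.7 -3.05 0 0 0 0;-6.7 -3.05 0 0 0 0;-6.7 -3.05 0 0 0 0")

```text
clock: 1.48
ee_pos: [0.6025, 0.147, 0.279]
eef_rot: [0.137, 0.991, -0.001, -0.001]
wrist_force: [-0.2, 0.3, -0.5]
finger_gap: 0.993
grasp_force: 0.0
```

```bash
python3 - <<'E'
from station import arm
from h import *
c=arm.capture("wrist");c["fish"]=1;pickle.dump(c,open("w1.pkl","wb"))
o=arm.get_obs();print(o["clock"],o["ee_pos"],o["eef_rot"],o["joints"].round(3))
R=np.array(c["R"]);q=R@[.6265,.147,.091]+c["t"];th=np.arctan2(np.hypot(*q[:2]),q[2]);u=q[:2]/np.hypot(*q[:2])*th*c["fx"]+[c["cx"],c["cy"]];print(u,-R.T@c["t"])
x,y=u.astype(int);x0=max(x-60,0);y0=max(y-45,0)
print(x0,y0)
i=cv2.resize(c["img"],None,fx=1,fy=1)
z=cv2.resize(c["img"][y0:y0+90,x0:x0+120],None,fx=5,fy=5,interpolation=cv2.INTER_CUBIC)
cv2.imwrite("pics/w1.png",z)
E
```

```text
1.5333 [0.6008167  0.14857832 0.27924616] [ 1.37026709e-01  9.90566674e-01 -4.93876631e-04 -1.04974587e-03] [ 0.107  0.376  0.314  1.51  -0.     0.382]
[325.09270977 197.11792574] [0.52353308 0.16945943 0.42078141]
265 152
```

View pics/w1.png

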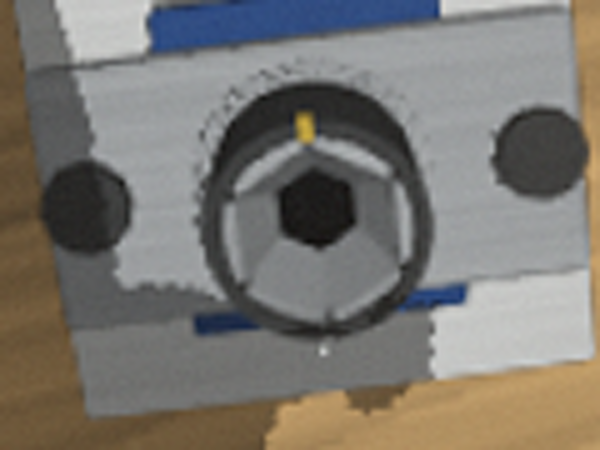

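The wrist view shows the bolt's rim centred at crop (319,225), the yellow tick at (306,126) and the nuts at (87,207) and (541,152).

```bash
python3 - <<'E'
from h import *
np.set_printoptions(precision=4,suppress=True)
c=pickle.load(open("w1.pkl","rb"))
P=lambda x,y,z:onz(c,(x/5+265-.4,y/5+152-.4),z)
m=P(319,225,.091);t=P(306,126,.091);n1=P(87,207,.052);n2=P(541,152,.052)
L,Rr=P(207,220,.091),P(432,220,.091);h=P(317,207,.063)
print(m,t,"tickr",np.linalg.norm(t-m),"tick ang",np.degrees(np.arctan2(*(t-m)[[1,0]])),"width",np.linalg.norm(L-Rr))
print("hex",h,"nuts",n1,n2,(n1+n2)/2,np.linalg.norm(n1-n2),"clamp x ang",np.degrees(np.arctan2(*(n2-n1)[[1,0]]))+90)
# hex corners in view: left flat/pts
for p in((318,168),(318,247)):print(P(*p,.073))
E
```

```text
[0.6269 0.1507 0.091 ] [0.6042 0.154  0.091 ] tickr 0.022977193361992478 tick ang 171.87993737646605 width 0.050345140124992006
hex [0.6312 0.1499 0.063 ] nuts [0.6188 0.0939 0.052 ] [0.6357 0.2068 0.052 ] [0.6273 0.1504 0.052 ] 0.11407686157716003 clamp x ang 171.51155250850837
[0.619  0.1531 0.073 ]
[0.6378 0.148  0.073 ]
```

Bolt mouth is at (0.627, 0.1505), with the long arm to go along azimuth 172°. Now I'll compute the pregrasp move.

```bash
cat >>h.py <<'E'
def toolR(yaw,tilt): # yaw of key x (deg), tilt of tool z from vertical down toward key +x horizontal (deg)
    a,t=np.radians([yaw,tilt])
    y=np.array([-np.sin(a),np.cos(a),0]);z=np.array([np.sin(t)*np.cos(a),np.sin(t)*np.sin(a),-np.cos(t)])
    return np.c_[np.cross(y,z),y,z]
def to(pos,R,o=None,p0=None,R0=None):
    if p0 is None: p0=o["ee_pos"];R0=Ro.from_quat(o["eef_rot"]).as_matrix()
    d=R0.T@(np.array(pos)-p0)/.04; r=Ro.from_matrix(R0.T@R).as_rotvec(degrees=True)/5
    print("move",d.round(2),r.round(2),"rows",(np.linalg.norm(d)*40/41.7).round(1),(np.linalg.norm(r)*5/7.16).round(1))
E
python3 - <<'E'
from h import *
from station import arm
o=arm.get_obs()
to((.41,-.17,.17),toolR(9,60),o)
E
```

```text
move [ 2.42 -8.96  2.75] [ -2.6  -11.83  -4.48] rows 9.3 9.0
```

>>> step_arm(targets="2.4 -9 2.75 -2.6 -11.8 -4.5;2.4 -9 2.75 -2.6 -11.8 -4.5;2.4 -9 2.75 -2.6 -11.8 -4.5;2.4 -9 2.75 -2.6 -11.8 -4.5;2.4 -9 2.75 -2.6 -11.8 -4.5;2.4 -9 2.75 -2.6 -11.8 -4.5;2.4 -9 2.75 -2.6 -11.8 -4.5;2.4 -9 2.75 -2.6 -11.8 -4.5")

```text
clock: 2.2
ee_pos: [0.4687, -0.0691, 0.2046]
eef_rot: [-0.011, 0.931, 0.035, 0.362]
wrist_force: [0.8, -0.2, 0.1]
finger_gap: 0.998
grasp_force: 0.0
```

```bash
python3 - <<'E'
from h import *
from station import arm
o=arm.get_obs();print(o["ee_pos"],o["joints"].round(2))
to((.42,-.17,.14),toolR(9,60),o)
E
```

```text
[ 0.46867602 -0.0690671   0.20462622] [-0.62 -0.24 -0.81  0.4   0.47 -0.5 ]
move [ 1.97 -2.55  0.18] [-0.58 -3.44 -1.32] rows 3.1 2.6
```

>>> step_arm(targets="1.95 -2.55 0.2 -0.6 -3.45 -1.3;1.95 -2.55 0.2 -0.6 -3.45 -1.3;1.95 -2.55 0.2 -0.6 -3.45 -1.3;1.95 -2.55 0.2 -0.6 -3.45 -1.3;1.95 -2.55 0.2 -0.6 -3.45 -1.3;1.95 -2.55 0.2 -0.6 -3.45 -1.3;1.95 -2.55 0.2 -0.6 -3.45 -1.3")

```text
clock: 2.78
ee_pos: [0.4223, -0.1718, 0.1402]
eef_rot: [-0.064, 0.865, 0.042, 0.496]
wrist_force: [-0.6, 0.6, -0.6]
finger_gap: 0.995
grasp_force: 0.0
```

```bash
python3 - <<'E'
from h import *
from station import arm
o=arm.get_obs();print(o["ee_pos"],o["joints"].round(2))
to((.42,-.17,.14),toolR(9,60),o)
c=arm.capture("wrist");c["fish"]=1;pickle.dump(c,open("w2.pkl","wb"))
cv2.imwrite("pics/w2.png",c["img"])
E
```

```text
[ 0.42234121 -0.17176033  0.14021823] [-1.2  -0.01 -1.04  0.19  1.   -1.16]
move [ 0.03  0.05 -0.04] [ 0.   -0.07 -0.12] rows 0.1 0.1
```

View pics/w2.png

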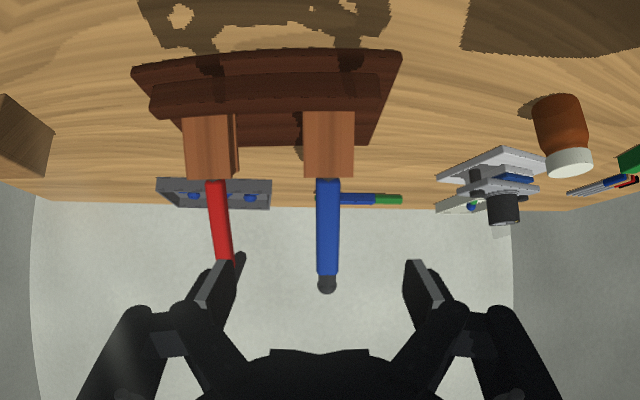

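The wrist view shows the blue sleeve running from (328,181) at the block to (327,273) at its upper end. It sits between the open fingers, and the red key is clear on the left at (218,220).

```bash
python3 - <<'E'
from h import *
from station import arm
np.set_printoptions(precision=4,suppress=True)
d=pickle.load(open("cap0.pkl","rb"));D=d["side"];S=d["scene"];w=pickle.load(open("w2.pkl","rb"))
h=cv2.cvtColor(w["img"],cv2.COLOR_BGR2HSV);m=cv2.inRange(h,(105,120,60),(130,255,255))[:,300:342]
for r in(185,200,215,230,245,260,268):x=np.where(m[r])[0];print(r,300+x.min(),300+x.max())
ys=np.where(m[:, 20:36].any(1))[0];print(ys.min(),ys.max())
for n,a,b in(("top",(327.5,273),(343.3,248.5)),("low",(328,181),(329.5,275.6)),("cen",(328,225),(336,262.4))):print(n,*tri(w,a,D,b))
print("corner",*tri(w,(327,283),S,(203/4+205,52/4+140)))
E
```

```text
185 316 339
200 316 341
215 316 339
230 317 338
245 317 337
260 317 337
268 317 337
179 274
top [ 0.5531 -0.1446  0.1474] 0.002278815930593279
low [ 0.5072 -0.1514  0.0697] 0.002179059359673984
cen [ 0.5311 -0.1468  0.1042] 0.0005591419255154541
corner [ 0.5612 -0.1433  0.1583] 0.0014694776012111827
```

Measured: corner about (0.5615, -0.1435, 0.158), with a lean and yaw that match the stand. The visible sleeve middle is about 62 mm from the corner. I'll grip about 75 mm from it.

```bash
python3 - <<'E'
from h import *
from station import arm
o=arm.get_obs();print(o["ee_pos"])
to((.541,-.1465,.0835),toolR(8.7,60),o)
E
```

```text
[ 0.42264005 -0.17065183  0.14056276]
move [-0.29  0.13  3.32] [ 0.07 -0.07 -0.07] rows 3.2 0.1
```

>>> step_arm(targets="-0.3 0.13 0.6 0 0 0;-0.3 0.13 1.2 0 0 0;-0.3 0.13 1.7 0 0 0;-0.3 0.13 2.2 0 0 0;-0.3 0.13 2.7 0 0 0;-0.3 0.13 3.1 0 0 0;-0.3 0.13 3.3 0 0 0;-0.3 0.13 3.3 0 0 0")

```text
clock: 3.5
ee_pos: [0.55, -0.1534, 0.0932]
eef_rot: [-0.071, 0.868, 0.047, 0.49]
wrist_force: [-0.6, 0.3, -0.8]
finger_gap: 0.994
grasp_force: 0.0
```

>>> step_arm(targets="0 0 0 0 0 0;0 0 0 0 0 0;0 0 0 0 0 0;0 0 0 0 0 0;0 0 0 0 0 0;0 0 0 0 0 0;0 0 0 0 0 0;0 0 0 0 0 0", gripper=0)

```text
clock: 4.17
ee_pos: [0.548, -0.1507, 0.0946]
eef_rot: [-0.07, 0.867, 0.053, 0.491]
wrist_force: [-53.4, 38.6, 23.6]
finger_gap: 0.247
grasp_force: 55.7
```

```bash
python3 - <<'E'
from h import *
from station import arm
o=arm.get_obs();print(o["ee_pos"],o["joints"].round(2),o["wrist_force"],o["finger_gap"]*85.4,o["grasp_force"])
to((.541,-.1465,.0835),toolR(8.7,60),o)
c=arm.capture("wrist");c["fish"]=1;pickle.dump(c,open("w3.pkl","wb"));cv2.imwrite("pics/w3.png",c["img"])
E
```

```text
[ 0.54803692 -0.15074436  0.09463665] [-0.82  0.24 -1.04 -0.44  0.81 -0.66] [-53.37563983  38.61782691  23.55604487] 21.115261316299204 55.6745077483356
move [0.32 0.13 0.01] [ 0.37 -0.17 -0.1 ] rows 0.3 0.3
```

The grip holds (21 mm opening), but side loads are about 46 N along tool +y and 52 N along -z. I'll ease off along the force first.

>>> step_arm(targets="0 0.04 -0.04 0 0 0;0 0.08 -0.08 0 0 0;0 0.08 -0.08 0 0 0")

```text
clock: 4.47
ee_pos: [0.5459, -0.1507, 0.0958]
eef_rot: [-0.07, 0.868, 0.052, 0.489]
wrist_force: [-0.5, 27.1, -7.3]
finger_gap: 0.246
grasp_force: 60.0
```

```bash
python3 - <<'E'
from h import *
from station import arm
o=arm.get_obs();R=Ro.from_quat(o["eef_rot"]).as_matrix();print(o["ee_pos"],o["joints"].round(3),R.T@o["wrist_force"],R.T@o["torque"],o["grasp_force"])
E
```

```text
[ 0.54585558 -0.15071075  0.0957871 ] [-0.821  0.232 -1.042 -0.429  0.809 -0.66 ] [ 4.58334236 26.6276465   7.62742636] [-5.2830261   1.36794151  0.83230176] 60.012450461508706
```

View pics/w3.png

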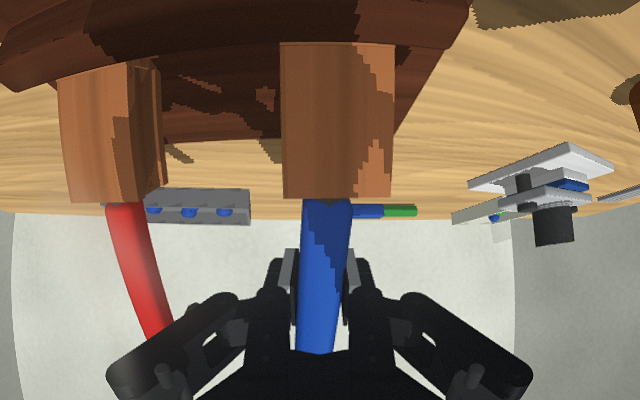

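The key is gripped mid-sleeve and the load is falling. Drawing it out along key +x (tool -x).

>>> step_arm(targets="-0.15 0.05 -0.02 0 0 0;-0.3 0.05 -0.02 0 0 0;-0.5 0.05 -0.02 0 0 0;-0.7 0.05 -0.02 0 0 0;-0.9 0.05 -0.02 0 0 0")

```text
clock: 4.88
ee_pos: [0.5619, -0.1486, 0.125]
eef_rot: [-0.067, 0.869, 0.049, 0.487]
wrist_force: [-0.5, 5.3, -8.5]
finger_gap: 0.238
grasp_force: 59.1
```

```bash
python3 - <<'E'
from h import *
from station import arm
o=arm.get_obs();R=Ro.from_quat(o["eef_rot"]).as_matrix();print(o["ee_pos"],o["joints"].round(3),R.T@o["wrist_force"],R.T@o["torque"],o["grasp_force"])
E
```

```text
[ 0.56187256 -0.14855112  0.12498853] [-0.779  0.17  -0.98  -0.335  0.772 -0.614] [7.15938264 5.12204686 4.75862856] [-1.08065863  2.15375125  0.4646459 ] 59.10668368618644
```

Sliding out cleanly. I'll continue along the axis, then lift.

>>> step_arm(targets="-0.3 0 0 0 0 0;-0.6 0 0 0 0 0;-0.9 0 0 0 0 0;-1.2 0 0 0 0 0;-1.6 0 0 0 0 0;-2 0 0 0 0 0;-2.6 0 -0.3 0 0 0;-3.2 0 -0.8 0 0 0")

```text
clock: 5.55
ee_pos: [0.6017, -0.1454, 0.2519]
eef_rot: [-0.068, 0.869, 0.047, 0.487]
wrist_force: [1.3, -1.1, -3.8]
finger_gap: 0.238
grasp_force: 58.9
```

```bash
python3 - <<'E'
from h import *
from station import arm
o=arm.get_obs();R=Ro.from_quat(o["eef_rot"]).as_matrix();print(o["ee_pos"],o["joints"].round(3),R.T@o["wrist_force"],R.T@o["torque"],o["grasp_force"])
to((.55,-.02,.28),toolR(0,20),o)
to((.50,.17,.28),toolR(-8,0),o)
E
```

```text
[ 0.60173806 -0.1454116   0.25188397] [-0.701 -0.006 -0.715  0.052  0.715 -0.539] [ 2.60942798 -1.36321825  2.91437053] [ 0.10602929  1.40748422 -0.00508585] 58.919264883734286
move [-0.16  3.32 -0.99] [1.37 7.69 1.37] rows 3.3 5.5
move [ 0.14  8.21 -1.33] [ 1.95 11.6   3.09] rows 8.0 8.5
```

>>> step_arm(targets="0.14 8.2 -1.6 1.95 11.6 3.1;0.14 8.2 -1.6 1.95 11.6 3.1;0.14 8.2 -1.6 1.95 11.6 3.1;0.14 8.2 -1.6 1.95 11.6 3.1;0.14 8.2 -1.6 1.95 11.6 3.1;0.14 8.2 -1.6 1.95 11.6 3.1;0.14 8.2 -1.6 1.95 11.6 3.1;0.14 8.2 -1.6 1.95 11.6 3.1")

```text
clock: 6.22
ee_pos: [0.4898, 0.1683, 0.2874]
eef_rot: [0.063, 0.998, 0.001, 0.03]
wrist_force: [2.3, 0.6, -4.5]
finger_gap: 0.236
grasp_force: 58.8
```

```bash
python3 - <<'E'
from h import *
from station import arm
o=arm.get_obs();print(o["ee_pos"],o["joints"].round(2),o["grasp_force"])
to((.545,.165,.24),toolR(-8,0),o)
E
```

```text
[0.48984997 0.16834086 0.28744914] [ 0.18  0.15  0.02  1.38 -0.01  0.3 ] 58.78908674698323
move [-1.3   0.08  1.27] [0.07 0.69 0.16] rows 1.7 0.5
```

>>> step_arm(targets="-1.5 0.1 1.6 0.07 0.7 0.15;-1.5 0.1 1.6 0.07 0.7 0.15;-1.5 0.1 1.6 0.07 0.7 0.15;-1.5 0.1 1.6 0.07 0.7 0.15;-1.5 0.1 1.6 0.07 0.7 0.15")

```text
clock: 6.63
ee_pos: [0.5551, 0.1629, 0.2252]
eef_rot: [0.069, 0.998, 0.001, 0.0]
wrist_force: [-0.4, 0.3, -2.4]
finger_gap: 0.236
grasp_force: 59.9
```

```bash
python3 - <<'E'
from h import *
from station import arm
d={n:arm.capture(n) for n in("scene","side")}
pickle.dump(d,open("cap4.pkl","wb"))
o=arm.get_obs();print(o["ee_pos"],o["joints"].round(2));to((.56,.16,.22),toolR(-8,0),o)
def uv(c,X):
    q=np.array(c["R"])@X+c["t"];return q[:2]/q[2]*c["fx"]+[c["cx"],c["cy"]]
X=np.array([.63,.15,.2]);out=[]
for n in d:
    x,y=uv(d[n],X).astype(int);x0,y0=x-50,y-60;print(n,x0,y0)
    out.append(cv2.resize(d[n]["img"][y0:y0+140,x0:x0+100],None,fx=4,fy=4,interpolation=cv2.INTER_CUBIC))
i=np.hstack(out);print(i.shape);cv2.imwrite("pics/c4.png",i)
E
```

```text
[0.5550597  0.16302967 0.22704995] [0.14 0.31 0.08 1.34 0.   0.28]
move [-0.13 -0.06  0.18] [0.03 0.04 0.02] rows 0.2 0.0
scene 309 121
side 249 94
(560, 800, 3)
```

View pics/c4.png

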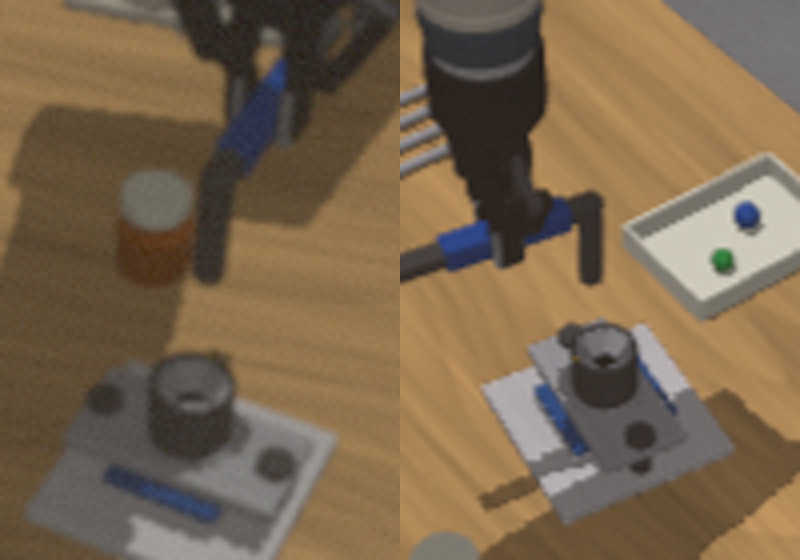

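Scene shows the key corner at crop (218,167), tip at (208,274), mouth centre at (192,383). Side shows corner (590,204), tip (591,276), mouth (605,346). The key is level with its short arm down.

```bash
python3 - <<'E'
from h import *
np.set_printoptions(precision=4,suppress=True)
d=pickle.load(open("cap4.pkl","rb"));S,D=d["scene"],d["side"]
A=lambda x,y:(x/4+309-.4,y/4+121-.4)
B=lambda x,y:((x-400)/4+249-.4,y/4+94-.4)
P={}
for n,a,b in(("corner",(219,167),(590,204)),("tip",(208,272),(591,274)),("mouth",(192,383),(605,346))):
    P[n],e=tri(S,A(*a),D,B(*b));print(n,P[n],e)
print("mouth S,D",onz(S,A(192,383),.091),onz(D,B(605,346),.091))
print(P["corner"]-P["tip"],P["tip"]-P["mouth"])
E
```

```text
corner [0.619  0.1516 0.2435] 0.0026621993794887218
tip [0.6206 0.1527 0.1717] 0.0012538148814907118
mouth [0.6296 0.1506 0.0905] 0.0009240025336784999
mouth S,D [0.6305 0.1504 0.091 ] [0.6292 0.1507 0.091 ]
[-0.0016 -0.0011  0.0718] [-0.0091  0.002   0.0813]
```

The tip is 9 mm short of the mouth in x and within 2 mm in y. I'll correct that and come down to just above the mouth, then go in slowly.

>>> step_arm(targets="-0.2 -0.03 0.6 0 0 0;-0.2 -0.03 1.2 0 0 0;-0.2 -0.03 1.7 0 0 0;-0.2 -0.03 1.9 0 0 0;-0.2 -0.03 2.1 0 0 0;-0.2 -0.03 2.2 0 0 0;-0.2 -0.03 2.3 0 0 0;-0.2 -0.03 2.3 0 0 0")

```text
clock: 7.4
ee_pos: [0.5638, 0.1614, 0.134]
eef_rot: [0.068, 0.998, 0.001, 0.002]
wrist_force: [0.1, 1.4, -3.8]
finger_gap: 0.237
grasp_force: 59.8
```

>>> step_arm(targets="0 0 0.1 0 0 0;0 0 0.2 0 0 0;0 0 0.3 0 0 0;0 0 0.4 0 0 0;0 0 0.4 0 0 0")

```text
clock: 7.82
ee_pos: [0.5633, 0.1614, 0.1165]
eef_rot: [0.068, 0.998, 0.001, 0.0]
wrist_force: [-0.2, -0.8, -3.8]
finger_gap: 0.236
grasp_force: 60.0
```

The tip is already about 29 mm below the mouth with no contact force. Going on to the floor.

>>> step_arm(targets="0 0 0.06 0 0 0;0 0 0.12 0 0 0;0 0 0.17 0 0 0;0 0 0.2 0 0 0;0 0 0.2 0 0 0;0 0 0.2 0 0 0")

```text
clock: 8.32
ee_pos: [0.564, 0.1615, 0.11]
eef_rot: [0.068, 0.998, 0.001, 0.002]
wrist_force: [-1.2, 0.4, 0.5]
finger_gap: 0.237
grasp_force: 60.7
```

```bash
python3 - <<'E'
from h import *
from station import arm
d={n:arm.capture(n) for n in("scene","side")}
o=arm.get_obs();print(o["ee_pos"],o["joints"].round(2),o["wrist_force"],o["torque"])
out=[]
for n,x0,y0 in(("scene",309,121),("side",249,94)):
    out.append(cv2.resize(d[n]["img"][y0:y0+140,x0:x0+100],None,fx=4,fy=4,interpolation=cv2.INTER_CUBIC))
cv2.imwrite("pics/c5.png",np.hstack(out))
E
```

```text
[0.56396011 0.16150971 0.10994609] [ 0.14  0.38 -0.12  1.07  0.    0.27] [-1.01861694 -0.51185389  1.88257801] [-0.08041289 -0.01845604 -0.02165342]
```

View pics/c5.png

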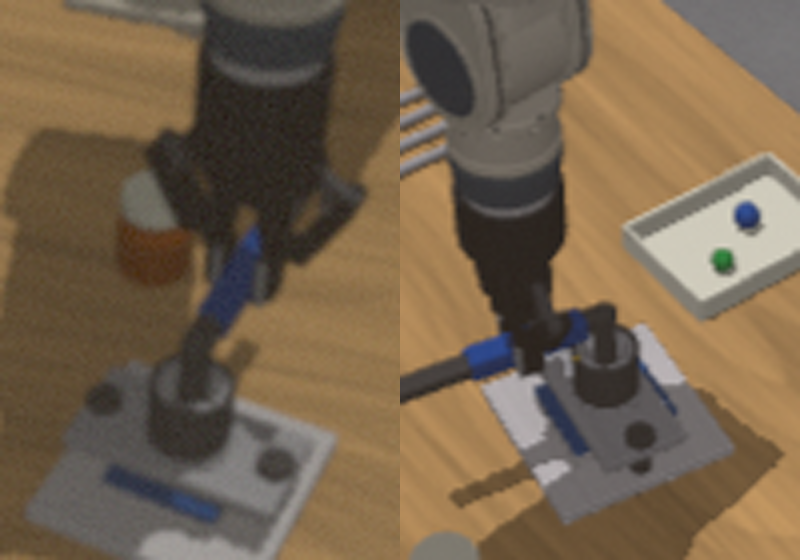

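The key is seated, with the tip about 36 mm down and the floor carrying its weight. Now I'll swing clockwise about the bolt (radius 64 mm = 1.6 units), 30° per call.

>>> step_arm(targets="0 0.11 0 0 0 0.8;-0.02 0.22 0 0 0 1.6;-0.04 0.33 0 0 0 2.4;-0.06 0.44 0 0 0 3.2;-0.1 0.55 0 0 0 4;-0.14 0.65 0 0 0 4.8;-0.19 0.75 0 0 0 5.6;-0.21 0.8 0 0 0 6")

```text
clock: 9.08
ee_pos: [0.5771, 0.1925, 0.11]
eef_rot: [0.326, 0.946, 0.002, 0.001]
wrist_force: [0.7, 0.6, 0.8]
finger_gap: 0.231
grasp_force: 59.9
```

>>> step_arm(targets="0 0.11 0 0 0 0.8;-0.02 0.22 0 0 0 1.6;-0.04 0.33 0 0 0 2.4;-0.06 0.44 0 0 0 3.2;-0.1 0.55 0 0 0 4;-0.14 0.65 0 0 0 4.8;-0.19 0.75 0 0 0 5.6;-0.21 0.8 0 0 0 6")

```text
clock: 9.75
ee_pos: [0.6038, 0.2125, 0.1101]
eef_rot: [0.559, 0.829, 0.002, 0.001]
wrist_force: [1.4, -0.4, 0.6]
finger_gap: 0.235
grasp_force: 59.8
```

>>> step_arm(targets="0 0 0 0 0 0;0 0 0 0 0 0;0 0 0 0 0 0")

```text
clock: 10.0
ee_pos: [0.603, 0.2121, 0.11]
eef_rot: [0.557, 0.83, 0.002, 0.001]
wrist_force: [2.0, 0.9, 2.5]
finger_gap: 0.233
grasp_force: 60.0
```

```bash
python3 - <<'E'
from h import *
from station import arm
o=arm.get_obs();R=Ro.from_quat(o["eef_rot"]).as_matrix();print(o["ee_pos"],o["joints"].round(2),o["wrist_force"],o["torque"],o["finger_gap"],"tool x yaw",np.degrees(np.arctan2(R[1,0],R[0,0])))
print("corner",o["ee_pos"]-R[:,0]*.064)
E
```

```text
[0.60296804 0.2121489  0.11004128] [0.21 0.46 0.02 1.12 0.   1.39] [1.96452595 0.9427149  2.4677619 ] [-0.21158642 -0.65622216  0.48224574] 0.23279103988147629 tool x yaw 112.25466265972317
corner [0.62720636 0.1529163  0.10999763]
```

Torque at the wrist (0.48 N m) matches the bolt's friction, so the bolt has been driven round. Releasing and lifting straight up.

>>> step_arm(targets="0 0 0 0 0 0;0 0 0 0 0 0;0 0 0 0 0 0;0 0 0 0 0 0;0 0 0 0 0 0;0 0 0 0 0 0", gripper=70)

```text
clock: 10.5
ee_pos: [0.6026, 0.2121, 0.1097]
eef_rot: [0.558, 0.83, 0.002, 0.0]
wrist_force: [-0.2, 0.4, -1.4]
finger_gap: 0.823
grasp_force: 0.0
```

>>> step_arm(targets="0 0 -0.2 0 0 0;0 0 -0.5 0 0 0;0 0 -1 0 0 0;0 0 -1.7 0 0 0;0 0 -2.5 0 0 0;0 0 -3.3 0 0 0;0 0 -4 0 0 0;0 0 -4 0 0 0")

```text
clock: 11.17
ee_pos: [0.6035, 0.2121, 0.2767]
eef_rot: [0.558, 0.83, 0.005, 0.004]
wrist_force: [-0.1, 0.4, 0.1]
finger_gap: 0.821
grasp_force: 0.0
```

```bash
python3 - <<'E'
from h import *
from station import arm
w=arm.capture("wrist");d={n:arm.capture(n) for n in("scene","side")}
w["fish"]=1;pickle.dump((w,d),open("cap6.pkl","wb"))
o=arm.get_obs();print(o["clock"],o["ee_pos"],o["wrist_force"])
R=np.array(w["R"]);q=R@[.627,.151,.091]+w["t"];th=np.arctan2(np.hypot(*q[:2]),q[2]);u=q[:2]/np.hypot(*q[:2])*th*w["fx"]+[w["cx"],w["cy"]]
x0,y0=int(u[0])-50,int(u[1])-70;x0=max(0,min(x0,540));y0=max(0,min(y0,260));print(u,x0,y0)
out=[cv2.resize(w["img"][y0:y0+140,x0:x0+100],None,fx=4,fy=4,interpolation=cv2.INTER_CUBIC)]
out.append(cv2.resize(d["side"]["img"][94:234,249:349],None,fx=4,fy=4,interpolation=cv2.INTER_CUBIC))
cv2.imwrite("pics/c6.png",np.hstack(out))
E
```

```text
11.3167 [0.60220768 0.2117915  0.26979127] [ 0.62178816  0.71547711 -0.16132138]
[315.93154346 232.26494236] 265 162
```

View pics/c6.png

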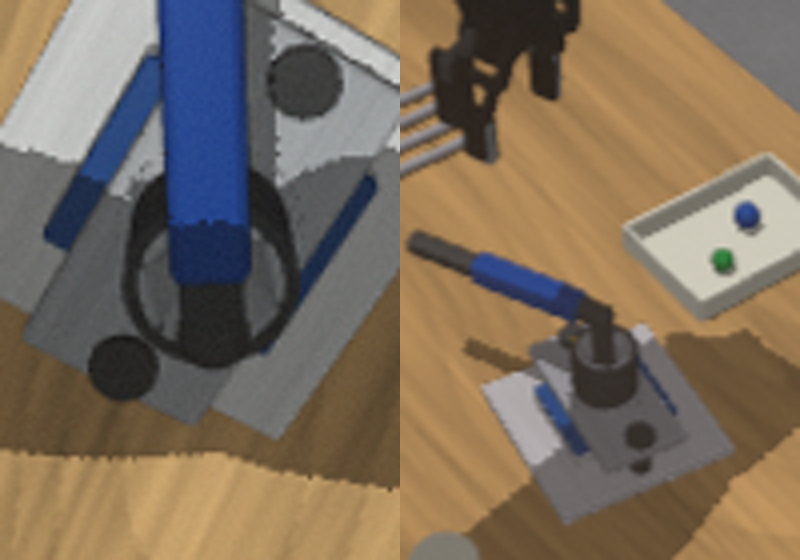

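The key stands in the bolt with its long arm swung to about 112°. The tick is hidden under the sleeve, which fits a turn of about 45–50°, and the gripper is clear. Handing in.

```bash
python3 -c "
from station import arm
print(arm.job_done())"
```

```text
the job is handed in; nothing more can be done
None
```

I handed the job in: the blue key stands in the clamp bolt after a 60° clockwise swing of its long arm and the gripper is clear, but I estimated the bolt's turn at about 45–50° because the sleeve hid the tick, and no verdict came back.

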